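# Stir the flux bottle and hold it up to the level gauge

### The job

Stir the amber flux bottle by pressing it upright onto the mixer's round sprung pad until the pad is fully down, for about a second, then stand it in the blue ring of the level gauge and let go of it. Then swing the gauge's red-handled cam lever up to its highest lift, where the lever stands straight up, and finish while still holding it there, since it springs back when released. Do not tip the bottle over and leave the other things on the bench where they are.

Things in the scene. Friction and masses are not known exactly. Their poses are not given: they have to be found in the camera images.
- flux_center (a point): the amber bottle with black cap and paper label: round, 38 mm diameter up to 62 mm above its foot, then a shoulder and a 25 mm diameter cap, 90 mm tall in all, about 0.14 kg. This point is on its axis, half-way up (45 mm above its foot); z is the bottle's axis, upwards. It starts upright on the bench
- flux: the same amber bottle; origin at the centre of its foot
- mixer: grey touch mixer fixed on the bench, housing 130 x 115 mm, 60 mm tall; origin under its centre on the bench
- pad_top (a point): centre of the upper face of the mixer's black round sprung pad (flat, 60 mm diameter), 74 mm above the bench when up; z up. The pad goes straight down 8 mm to a hard stop and stands 4 mm proud of the housing then. The bottle's weight alone does not press it down
- pad (a joint): travel of the pad in m: 0 up, 0.008 fully down; spring force 4 N at the start, 8 N when fully down
- gauge: level gauge fixed on the bench: base plate 180 x 160 mm; origin on the bench under the cam. Its x axis points from the lever's low side to the side of the sensor post, y is along the lever's pivot towards the nest, z up; at yaw 0 x points away from the robot. The dark sensor post stands 61 to 91 mm in +x of the origin, in line with the nest, 146 mm tall, so grip the bottle there with the fingers on its +y and -y sides
- nest (a point): centre of the bottle seat on the gauge's white platform, inside a blue ring of 52 mm inner diameter, 62 mm outer diameter and 10 mm tall; the seat is 87 mm above the bench with the lever down, 55 mm in +y and 17 mm in -x of the gauge's origin. The platform rides on the eccentrics and stays level: as the lever comes upright the seat rises 10 mm and shifts 17 mm in +x; z up
- cam (a joint): angle of the cam lever in rad: 0 with the lever down, leaning 60 degrees from upright towards the gauge's -x; it grows as the lever swings up and over towards +x. 1.047 is upright, the highest lift; beyond that the lift falls again, and the stop is at 1.75. A spring drives it back to 0: about 2 to 3.5 N at the handle. Turns about the gauge's y axis
- pivot (a point): point on the lever's turning axis, 45 mm above the bench, in line with the middle of the red handle
- grip (a point): middle of the graspable part of the red handle: a round bar 16 mm in diameter and 58 mm long, parallel to the gauge's y axis, 90 mm from the turning axis; this point is 28 mm from its free end (towards -y of the gauge) and 30 mm from the flat steel lever arm. 90 mm above the bench with the lever down, 135 mm when upright
- cleaner: white bottle with blue cap, otherwise like the amber one; a bystander; origin at the centre of its foot
- circuit_board: green circuit board, 100 x 80 mm, lying flat; a bystander; origin under its centre
- spool: aluminium solder spool, 56 mm diameter, 43 mm tall, standing; a bystander; origin under its centre
- driver: screwdriver, 160 mm long, lying; a bystander
- tray: blue parts tray, 120 x 160 x 30 mm; a bystander; origin under its centre
- tip_cleaner: black and grey tip cleaner with brass wool, 100 x 90 mm, 80 mm tall; a bystander; origin under its centre
There are look-alikes about, which are no part of the job. Of the things like the flux, leave any that is purple or yellow; of the rest the larger one is meant.

How it is judged:
On the way, in this order (a step that is already met when the one before it is completed fails the run):
1. the amber bottle, upright in the gripper, presses the mixer's pad fully down (at least 6.5 of its 8 mm) for half a second (value of joint pad above 0.0065 m and contact force between flux and pad above 3 N and contact force between flux and the fingers above 1 N and angle between flux_center's own z axis and vertical below 0.25 rad), for 0.5 s.
2. the amber bottle stands in the gauge's blue ring, let go, with the lever still down (horizontal distance between flux_center and nest below 0.01 m and z of flux_center in the frame of nest between 0.039 and 0.051 m and angle between flux_center's own z axis and vertical below 0.12 rad and contact force between flux and the fingers below 0.1 N and contact force between flux and the arm below 0.1 N and value of joint cam below 0.3 rad and linear speed of flux below 0.03 m/s), for 0.2 s.
At the end, for the whole second after the job is handed in: The cam lever is held still by the robot at its highest lift, upright within 0.15 rad (contact force over 0.5 N), and the amber bottle stands upright on the gauge's seat, inside the blue ring (within 10 mm of its centre), not touched by the robot (horizontal distance between flux_center and nest below 0.01 m and z of flux_center in the frame of nest between 0.039 and 0.051 m and angle between flux_center's own z axis and vertical below 0.12 rad and contact force between flux and the fingers below 0.1 N and contact force between flux and the arm below 0.1 N and value of joint cam between 0.897 and 1.197 rad and velocity of joint cam between -0.1 and 0.1 rad/s and (contact force between any of cam_c1, cam_c2 and the fingers above 0.5 N or contact force between any of cam_c1, cam_c2 and the arm above 0.5 N)); the arm keeps its last pose, push and grip.
It fails at once if the amber bottle is tipped over (angle between flux_center's own z axis and vertical above 0.6 rad).
It fails at once if a bystander (white bottle, circuit board, spool, screwdriver, tray or tip cleaner) is displaced by more than 30 mm (distance of any of cleaner, circuit_board, spool, driver, tray, tip_cleaner from where it was at the start of the episode above 0.03 m).
It also fails if it takes over 61 s, if anything falls off the work surface, if the arm or the gripper's body presses on something with over 40 N, if the wrist force passes 120 N, or if a joint passes its speed limit or range.

### The arm

A 6-joint arm with a two-finger parallel gripper is mounted at the origin on the work surface. World frame = base frame: x ahead of the robot, y to its left, z up, the work surface at z = 0. Lengths are in m, angles in rad, forces in N, time in s.
With the tool pointing down it reaches from about 0.375 to 0.9 m from the base axis. Payload 3.1 kg.
Tool frame: the origin (TCP) lies between the finger pads; the fingertips stand 25 mm ahead of it and the grasp point (between the pads) lies 6 mm ahead of it; y points along the fingers, x is the direction in which the jaws open and shut, and the axes are right-handed (so a half turn about y gives the same grasp; the last joint's range is limited). The gripper opens to 87 mm and grips with 3 to 60 N. Pads are 19 mm wide; open, the fingers measure 117 mm over their backs; the gripper's body (75 mm by 190 mm) begins 51 mm behind the grasp point.
Start: joints at [-1.423, 0.527, 1.433, -0, 1.181, -0.178], TCP at [0.2, -0.592, 0.248] pointing down, gripper open.
Joint ranges: [-3.08, 3.08], [-0.75, 2.2], [0.22, 2.44], [-1.43, 4.57], [0, 2.65], [-2.85, 2.85]. Speed limits (rad/s): [2.79, 2.79, 3.14, 3.14, 3.14, 3.14].

### API

Orientations are given as a unit quaternion [x, y, z, w].
In Python, from rig import robot gives the robot as it stands.
- The arm moves only by the tool carry_out, never from a script. Its argument "moves" is a list of rows, each a list of 7 numbers: the opening, from 0 (shut) to 1 (fully open), then the shift along the tool's x, y, z in cm, then the turn, a rotation vector about the tool's x, y, z in rad. In form: [[grip, x, y, z, rx, ry, rz], ...]. A call has 1 to 20 rows; each row is the pose to reach, as a shift and turn from the pose commanded when the call began, along the tool's axes at that moment; what a row does not reach only later rows make up. A row lasts 1/10 s, in which the tool goes at most 50 mm and 8.59 degrees, less where a joint would pass 70% of its speed; a pose out of reach is approached as far as the arm can. A call with a gripper value outside its range is refused whole. The fingers move at their own pace and stop on an object; "force" is the grip in N (left out, the last holds). Time passes only in rows, so rows that repeat a pose let the fingers close. It gives the time, the measured TCP pose, the force and the opening at its end, in the units of the state.
- robot.get_obs(): the state, without advancing time (a new reading comes with each control period).
- robot.camera(name): name is "scene" or "top" or "wrist"; returns the picture (384x512x3 uint8, red, green, blue); there is no depth.
- robot.camera_params(name): a dict with "fx", "fy", "cx", "cy" (pixels), "k1" (the pictures are not rectified: a ray, as slopes to the right and down, at radius r is drawn at 1 + k1 r^2 times it, then the intrinsics apply), "extrinsics" (4x4, takes a point from camera to world coordinates); the wrist camera has in their place "mount" (4x4, takes a point from camera to tool coordinates, whose origin is the TCP and whose axes are the tool frame's). Camera axes: x right, y down, z forward; pixel columns grow to the right and rows downward; lengths in m; the calibration is good to about 2 mm. A picture is of the moment at which its call begins: read the wrist's pose just before it. camera_params takes no time and is no camera call.
- robot.hand_in(): hands the job in, once; it reports no verdict.
The state is a dict: "time": time; "q": joint angles; "joint_velocities": joint speeds; "joint_torque": joint torques, N m; "position": TCP position; "tool_rot": TCP orientation; "ft_force": force on the tool from outside, world axes, zero at the start; "moment": the same for the moment, N m; "grip_width": finger opening in m.
Only numpy, scipy, OpenCV 4.12 (cv2) and the standard library are available. Lean on these libraries where they do the work, as an engineer would, in place of code of your own. Each camera call takes 0.05 s, during which the arm holds its last target.

## Working session

There is one attempt and no reset: what is moved stays moved. The work goes in short steps, Python scripts to look and compute and a tool call to move; the robot and the scene stay as the last step left them, time stands still between calls to the robot, and variables do not carry over. Pictures are saved under pics/ and viewed, and the job is handed in when it is done.

Besides the shell and the picture viewer there is one more tool, called by a JSON object that holds its "fn" and its "kwargs". carry_out: Moves the arm, as the interface text tells. Its arguments: {"type":"object","properties":{"moves":{"type":"array"},"force":{"type":"number"}},"required":["moves"]}

```bash
ls; mkdir -p pics; python3 - <<'E'
from rig import robot
import cv2, json
print(robot.get_obs())
for n in ["scene","top","wrist"]:
    print(n,robot.camera_params(n))
    cv2.imwrite(f"pics/a_{n}.png",robot.camera(n)[:,:,::-1])
E
```

```text
pics
{'time': 0.0, 'q': array([-1.42348371e+00,  5.28442774e-01,  1.43388004e+00, -5.63287166e-06,
        1.18137213e+00, -1.78492160e-01]), 'joint_velocities': array([ 0.00119091,  0.00034548, -0.00054462,  0.0011628 ,  0.00059384,
       -0.00022162]), 'joint_torque': array([ 1.29978009e-03, -4.40033519e+01, -1.76593602e+01,  6.34118216e-02,
        5.81447489e-02, -1.47466803e-04]), 'position': array([ 0.19997705, -0.59144537,  0.24659302]), 'tool_rot': array([-0.57393949,  0.41280673, -0.41176946,  0.57500433]), 'ft_force': array([ 0.02138597, -0.05477654,  0.64889966]), 'moment': array([-0.02865269, -0.0013473 , -0.00174673]), 'grip_width': 0.0868613424818061}
scene {'fx': 387.73744416206785, 'fy': 387.73744416206785, 'cx': 258.66437350444096, 'cy': 194.5869031551521, 'k1': -0.10712978521814422, 'extrinsics': array([[-0.51551724,  0.56331181, -0.64569481,  1.28983133],
       [ 0.85682511,  0.33041181, -0.39582669,  0.41769762],
       [-0.00962866, -0.75730301, -0.65299269,  0.78250423],
       [ 0.        ,  0.        ,  0.        ,  1.        ]])}
top {'fx': 381.237876527157
[... 158 characters left out ...]
 0.13443905,  0.4350465 ],
       [-0.99984676,  0.0060047 , -0.01644412,  0.01269416],
       [ 0.01548702, -0.13455266, -0.99078541,  1.17277082],
       [ 0.        ,  0.        ,  0.        ,  1.        ]])}
wrist {'fx': 298.95547129022583, 'fy': 298.95547129022583, 'cx': 255.3461900947122, 'cy': 193.02038311173712, 'k1': -0.07705374022908464, 'mount': array([[ 9.99999848e-01,  1.05261596e-04, -5.40415843e-04,
         1.36896158e-04],
       [ 5.49301250e-04, -2.57389221e-01,  9.66307657e-01,
        -1.37194244e-01],
       [-3.73821267e-05, -9.66307807e-01, -2.57389239e-01,
         7.03882431e-02],
       [ 0.00000000e+00,  0.00000000e+00,  0.00000000e+00,
         1.00000000e+00]])}
```

View pics/a_scene.png

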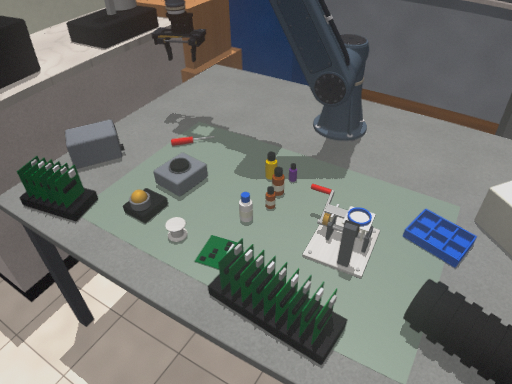

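View pics/a_top.png

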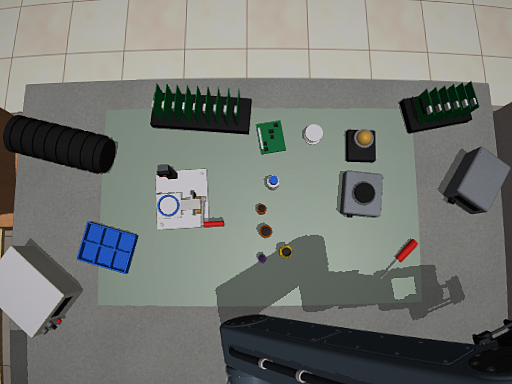

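View pics/a_wrist.png

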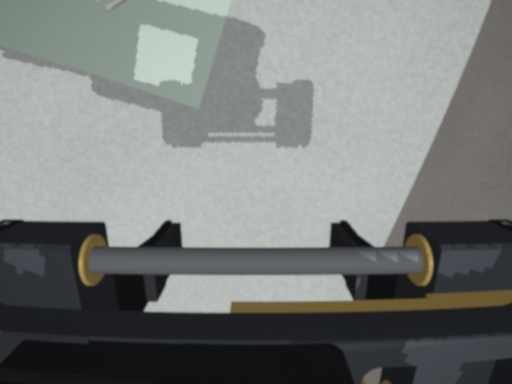

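```bash
python3 - <<'E'
import cv2, numpy as np
s=cv2.imread("pics/a_scene.png");t=cv2.imread("pics/a_top.png")
cv2.imwrite("pics/b1.png",np.hstack([cv2.resize(s[140:230,225:315],(396,396),interpolation=cv2.INTER_CUBIC),cv2.resize(s[170:280,300:410],(396,396),interpolation=cv2.INTER_CUBIC)]))
cv2.imwrite("pics/b2.png",np.hstack([cv2.resize(t[160:270,225:305],(288,396),interpolation=cv2.INTER_CUBIC),cv2.resize(t[155:245,145:235],(396,396),interpolation=cv2.INTER_CUBIC)]))
E
```

```text
(no output)
```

View pics/b1.png

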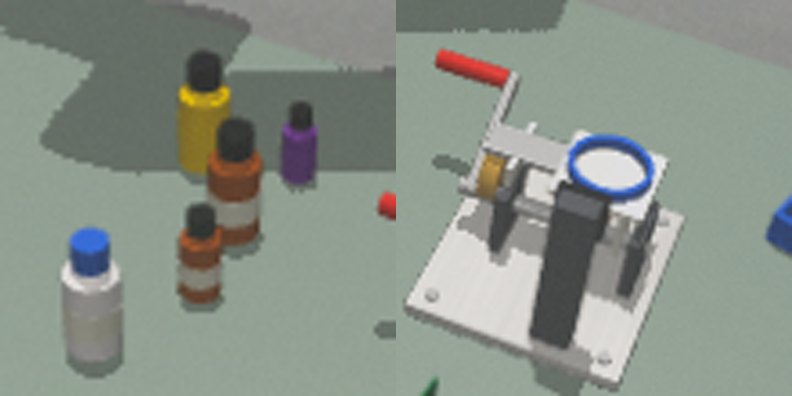

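View pics/b2.png

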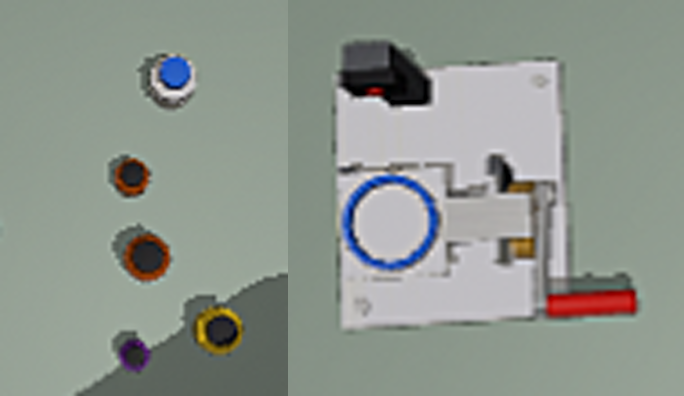

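```bash
cat > h.py <<'E'
import numpy as np, cv2
from rig import robot
from scipy.spatial.transform import Rotation as R
def ray(P,u,v,T=None):
    K=np.array([[P['fx'],0,P['cx']],[0,P['fy'],P['cy']],[0,0,1]]);d=np.array([P['k1'],0,0,0,0.])
    n=cv2.undistortPointsIter(np.array([[[u,v]]],float),K,d,None,None,(3,50,1e-10))[0,0]
    T=P['extrinsics'] if T is None else T
    return T[:3,3],T[:3,:3]@np.array([n[0],n[1],1])
def plane(P,u,v,z,T=None):
    o,d=ray(P,u,v,T); return o+d*(z-o[2])/d[2]
def tri(r):
    A=np.zeros((3,3));b=np.zeros(3)
    for o,d in r:
        d=d/np.linalg.norm(d);M=np.eye(3)-np.outer(d,d);A+=M;b+=M@o
    return np.linalg.solve(A,b)
def proj(P,X,T=None):
    T=P['extrinsics'] if T is None else T
    c=np.linalg.inv(T)@np.r_[X,1];x,y=c[:2]/c[2];s=1+P['k1']*(x*x+y*y)
    return P['fx']*x*s+P['cx'],P['fy']*y*s+P['cy']
def wristT(P):
    o=robot.get_obs();T=np.eye(4);T[:3,:3]=R.from_quat(o['tool_rot']).as_matrix();T[:3,3]=o['position'];return T@P['mount']
def blobs(m,box,mn=8):
    x0,y0,x1,y1=box;k=np.zeros(m.shape,np.uint8);k[y0:y1,x0:x1]=m[y0:y1,x0:x1]
    n,l,s,c=cv2.connectedComponentsWithStats(k,connectivity=4)
    return [(c[i],s[i]) for i in range(1,n) if s[i][4]>=mn],l
E
python3 - <<'E'
from h import *
t=cv2.imread("pics/a_top.png");s=cv2.imread("pics/a_scene.png")
Pt=robot.camera_params("top");Ps=robot.camera_params("scene")
g=t.max(2); 
def show(n,b): print(n,[(c.round(1).tolist(),st.tolist()) for c,st in b])
b,_=blobs(g<70,(255,222,275,240));show("cap",b)
for c,st in b: print(plane(Pt,*c,.09).round(4))
hsv=cv2.cvtColor(t,cv2.COLOR_BGR2HSV);hs=cv2.cvtColor(s,cv2.COLOR_BGR2HSV)
blue=cv2.inRange(hsv,(100,120,60),(130,255,255))>0
ys,xs=np.nonzero(blue[185:225,150:190]);e=cv2.fitEllipse(np.c_[xs+150,ys+185].astype(np.float32).reshape(-1,1,2));print("ring",e,plane(Pt,*e[0],.095))
red=(cv2.inRange(hsv,(0,150,80),(5,255,255))|cv2.inRange(hsv,(170,150,80),(180,255,255)))>0
b,l=blobs(red,(195,210,235,235));show("red",b)
ys,xs=np.nonzero(red[210:235,195:235]);r=cv2.minAreaRect(np.c_[xs+195,ys+210].astype(np.float32));print(r);bp=cv2.boxPoints(r);print([plane(Pt,*p,.09).round(4).tolist() for p in bp],plane(Pt,*r[0],.09))
b,l=blobs(g<55,(345,172,380,212));show("pad",b)
for c,st in b: print(plane(Pt,*c,.074).round(4))
# gauge base corners, mixer
blue=cv2.inRange(hs,(100,120,60),(130,255,255))>0
ys,xs=np.nonzero(blue[195:235,335:385]);e=cv2.fitEllipse(np.c_[xs+335,ys+195].astype(np.float32).reshape(-1,1,2));print("ring s",e,plane(Ps,*e[0],.095))
g=s.max(2)
b,_=blobs(g<70,(268,160,288,182));show("cap s",b)
b,_=blobs(g<60,(160,150,200,180));show("pad s",b)
for c,st in b: print(plane(Ps,*c,.074).round(4))
E
```

```text
cap [([265.4, 230.8], [261, 227, 10, 9, 63])]
[ 0.4723 -0.0147  0.09  ]
ring ((167.73777770996094, 205.01844787597656), (19.58609962463379, 19.849109649658203), 44.64482116699219) [0.54674179 0.26313945 0.095     ]
red [([213.5, 223.5], [204, 221, 20, 6, 102])]
((213.5, 223.5), (5.0, 19.0), 90.0)
[[0.5011, 0.1594, 0.09], [0.5008, 0.1053, 0.09], [0.4867, 0.1053, 0.09], [0.4869, 0.1593, 0.09]] [0.49388267 0.13231503 0.09      ]
pad [([363.9, 192.4], [354, 183, 21, 20, 334])]
[ 0.5826 -0.3067  0.074 ]
ring s ((359.35369873046875, 215.85305786132812), (14.700240135192871, 22.522184371948242), 102.37901306152344) [0.5509669 0.2665244 0.095    ]
cap s [([278.1, 171.5], [275, 167, 8, 10, 64])]
pad s [([180.9, 160.2], [179, 159, 5, 4, 14]), ([173.9, 163.0], [171, 161, 6, 5, 14]), ([179.7, 167.1], [171, 162, 18, 10, 100])]
[ 0.5711 -0.3083  0.074 ]
[ 0.5938 -0.318   0.074 ]
[ 0.6013 -0.2881  0.074 ]
```

```bash
python3 - <<'E'
from h import *
o=robot.get_obs();print(R.from_quat(o['tool_rot']).as_matrix().round(3))
t=cv2.imread("pics/a_top.png");s=cv2.imread("pics/a_scene.png")
Pt=robot.camera_params("top");Ps=robot.camera_params("scene")
hsv=cv2.cvtColor(t,cv2.COLOR_BGR2HSV)
for n,a,b,z in [("cap",(265.4,230.8),(278.1,171.5-3),0),("ring",(167.74,205),(359.3,215.8),0)]:
    print(n,tri([ray(Pt,*a),ray(Ps,*b)]).round(4))
for n,p,z in [("yellow",(285.5,251.5),.09),("purple",(262,258),.06),("small",(261.3,208.5),.06),("clean",(273,181),.09)]: print(n,plane(Pt,*p,z).round(3))
# bottle tops in scene
for n,uv,xy in [("yellow",(271.5,153),None),("amber",(278.5,167.5),None)]: pass
# gauge base plate corners in crop coords (4.4x)
for c in [(560,62),(342,328),(340,165),(553,320)]:
    u,v=(c[0]-288)/4.4+145,c[1]/4.4+155; print(u,v,plane(Pt,u,v,.008).round(4))
# red line fit
red=(cv2.inRange(hsv,(0,150,80),(6,255,255))|cv2.inRange(hsv,(170,150,80),(180,255,255)))>0
ys,xs=np.nonzero(red[210:235,195:235]);print(cv2.fitLine(np.c_[xs,ys].astype(np.float32),cv2.DIST_L2,0,.01,.01).ravel())
E
```

```text
[[ 0.32  -0.     0.947]
 [-0.947  0.002  0.32 ]
 [-0.002 -1.     0.   ]]
cap [ 0.4723 -0.0147  0.0882]
ring [0.547  0.2648 0.091 ]
yellow [ 0.414 -0.071  0.09 ]
purple [ 0.395 -0.005  0.06 ]
small [ 0.539 -0.004  0.06 ]
clean [ 0.615 -0.038  0.09 ]
206.8181818181818 169.0909090909091 [0.6675 0.1637 0.008 ]
157.27272727272728 229.54545454545453 [0.4804 0.3142 0.008 ]
156.8181818181818 192.5 [0.5949 0.3186 0.008 ]
205.22727272727272 227.72727272727272 [0.4856 0.1666 0.008 ]
[ 0.99690795 -0.07857798 18.519608   13.54902   ]
```

{"fn": "carry_out", "kwargs": {"moves": [[1,-15,0,15,0,0.1,0],[1,-30,0,30,0,0.2,0],[1,-45.9,0,44.2,0,0.26,0],[1,-45.9,0,44.2,0,0.26,0],[1,-45.9,0,44.2,0,0.26,0],[1,-45.9,0,44.2,0,0.26,0],[1,-45.9,0,44.2,0,0.26,0],[1,-45.9,0,44.2,0,0.26,0],[1,-45.9,0,44.2,0,0.26,0],[1,-45.9,0,44.2,0,0.26,0],[1,-45.9,0,44.2,0,0.26,0],[1,-45.9,0,44.2,0,0.26,0],[1,-45.9,0,44.2,0,0.26,0],[1,-45.9,0,44.2,0,0.26,0],[1,-45.9,0,44.2,0,0.26,0],[1,-45.9,0,44.2,0,0.26,0],[1,-45.9,0,44.2,0,0.26,0],[1,-45.9,0,44.2,0,0.26,0]], "force": 20}}

```text
time: 1.95
position: [0.4716, -0.0169, 0.2476]
tool_rot: [0.516, -0.484, 0.484, -0.516]
ft_force: [0.4, -0.6, 0.1]
grip_width: 0.0867
```

```bash
cat > look.py <<'E'
import sys
from h import *
o=robot.get_obs();P=robot.camera_params("wrist");T=wristT(P)
n=sys.argv[1];im=robot.camera("wrist")[:,:,::-1].copy();cv2.imwrite(f"pics/{n}.png",im);np.save(f"pics/{n}.npy",T)
print(o['time'],o['position'].round(4),R.from_quat(o['tool_rot']).as_matrix().round(3).tolist(),o['ft_force'].round(1),o['grip_width'].round(4))
E
python3 look.py c1
```

```text
Traceback (most recent call last):
  File "look.py", line 5, in <module>
    print(o['time'],o['position'].round(4),R.from_quat(o['tool_rot']).as_matrix().round(3).tolist(),o['ft_force'].round(1),o['grip_width'].round(4))
                                                                                                                           ^^^^^^^^^^^^^^^^^^^^^
AttributeError: 'float' object has no attribute 'round'
```

View pics/c1.png

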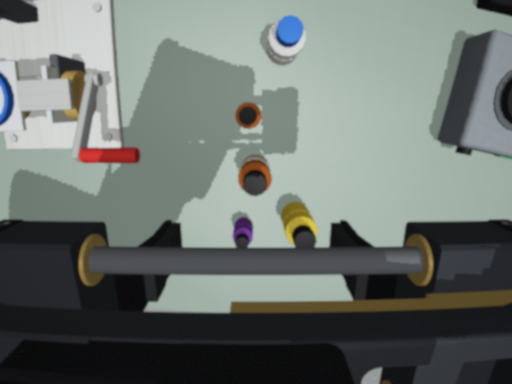

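```bash
sed -i "s/,o\['grip_width'\].round(4)/,round(float(o['grip_width']),4)/" look.py; python3 - <<'E'
from h import *
P=robot.camera_params("wrist");im=cv2.imread("pics/c1.png");T=np.load("pics/c1.npy")
g=im.max(2);b,_=blobs(g<75,(240,165,272,200))
for c,s in b: print(c.round(1),s,plane(P,*c,.0895,T).round(4))
hsv=cv2.cvtColor(im,cv2.COLOR_BGR2HSV)
for n,lo,hi,bx in [("small",(3,120,60),(15,255,255),(230,95,265,135)),("yellow",(20,150,60),(35,255,255),(270,190,330,255))]:
    b,_=blobs(cv2.inRange(hsv,lo,hi)>0,bx)
    for c,s in b: print(n,c.round(1),s)
print(robot.get_obs()['position'])
# yellow height: cap top far edge
print("yellow cap top z try",[ (z,plane(P,305,237,z,T).round(3).tolist()) for z in (.07,.09)])
E
```

```text
[254.2 181.6] [244 170  22  24 430] [ 0.4751 -0.0154  0.0895]
small [248.4 114.6] [236 103  25  25 259]
yellow [296.4 219.2] [283 203  33  40 718]
[ 0.47167317 -0.01680557  0.24758599]
yellow cap top z try [(0.07, [0.41, -0.077, 0.07]), (0.09, [0.418, -0.073, 0.09])]
```

{"fn": "carry_out", "kwargs": {"moves": [[1,-0.2,5,0.2,0,0,0],[1,-0.2,10,0.2,0,0,0],[1,-0.2,13,0.2,0,0,0],[1,-0.2,15,0.2,0,0,0],[1,-0.2,17,0.2,0,0,0],[1,-0.2,18,0.2,0,0,0],[1,-0.2,19,0.2,0,0,0],[1,-0.2,19.6,0.2,0,0,0],[1,-0.2,19.6,0.2,0,0,0],[1,-0.2,19.6,0.2,0,0,0]]}}

```text
time: 3.0
position: [0.4741, -0.0137, 0.052]
tool_rot: [-0.516, 0.483, -0.484, 0.516]
ft_force: [0.5, -0.3, -0.6]
grip_width: 0.0869
```

```bash
python3 look.py c2
```

```text
3.0 [ 0.4741 -0.0137  0.052 ] [[0.066, 0.001, 0.998], [-0.998, -0.0, 0.066], [0.0, -1.0, 0.001]] [ 0.5 -0.3 -0.6] 0.0869
```

View pics/c2.png

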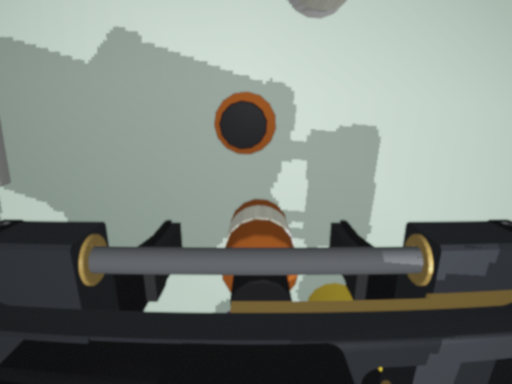

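{"fn": "carry_out", "kwargs": {"moves": [[0,0,0,0,0,0,0],[0,0,0,0,0,0,0],[0,0,0,0,0,0,0],[0,0,0,0,0,0,0],[0,0,0,0,0,0,0],[0,0,0,0,0,0,0],[0,0,0,0,0,0,0],[0,0,0,0,0,0,0]], "force": 35}}

```text
time: 3.85
position: [0.4739, -0.0138, 0.0516]
tool_rot: [-0.516, 0.483, -0.483, 0.516]
ft_force: [-0.4, -0.7, -0.0]
grip_width: 0.0374
```

{"fn": "carry_out", "kwargs": {"moves": [[0,0,-3,0,0,0,0],[0,0,-7,0,0,0,0],[0,0,-11,0,0,0,0],[0,0,-14,0,0,0,0],[0,3,-16,1,0,0,0],[0,7,-16,2,0,0,0],[0,11,-16,3,0,0,0],[0,15,-16,4,0,0,0],[0,19,-16,5,0,0,0],[0,23,-16,6,0,0,0],[0,25,-16,6,0,0,0],[0,25,-16,6,0,0,0],[0,25,-16,6,0,0,0]]}}

```text
time: 5.15
position: [0.5488, -0.258, 0.2107]
tool_rot: [-0.516, 0.485, -0.482, 0.516]
ft_force: [-0.5, 0.4, -0.9]
grip_width: 0.0374
```

```bash
python3 look.py d1; python3 - <<'E'
from rig import robot;import cv2
cv2.imwrite("pics/d1s.png",robot.camera("scene")[:,:,::-1]);cv2.imwrite("pics/d1t.png",robot.camera("top")[:,:,::-1])
E
```

```text
5.15 [ 0.5488 -0.258   0.2107] [[0.065, -0.003, 0.998], [-0.998, 0.003, 0.065], [-0.003, -1.0, -0.002]] [-0.5  0.4 -0.9] 0.0374
```

View pics/d1.png

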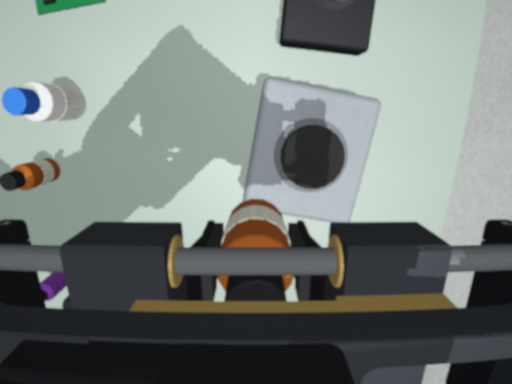

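View pics/d1s.png

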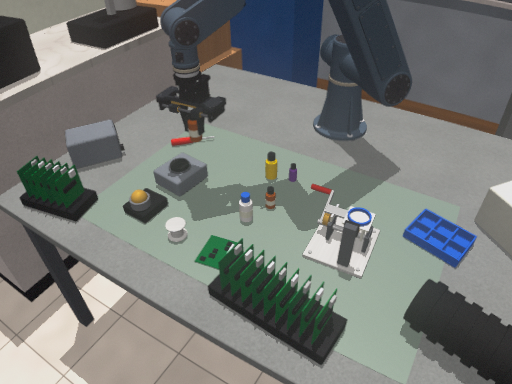

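View pics/d1t.png

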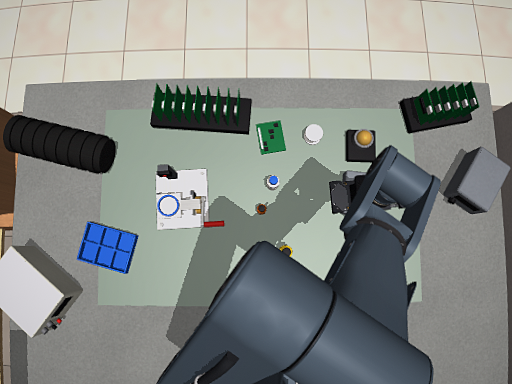

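```bash
python3 - <<'E'
from h import *
P=robot.camera_params("wrist");im=cv2.imread("pics/d1.png");T=np.load("pics/d1.npy")
b,l=blobs(im.max(2)<60,(270,110,355,195),100)
for c,s in b: print(c,s,plane(P,*c,.074,T).round(4))
E
```

```text
[311.31913455 155.84989858] [ 281  126   62   61 2958] [ 0.5846 -0.3068  0.074 ]
```

{"fn": "carry_out", "kwargs": {"moves": [[0,2.5,0,1.6,0,0,0],[0,5.1,0,3.2,0,0,0],[0,5.1,2,3.2,0,0,0],[0,5.1,4,3.2,0,0,0],[0,5.1,6,3.2,0,0,0],[0,5.1,7.5,3.2,0,0,0],[0,5.1,8.2,3.2,0,0,0],[0,5.1,8.2,3.2,0,0,0],[0,5.1,8.2,3.2,0,0,0]]}}

```text
time: 6.2
position: [0.5859, -0.3079, 0.1303]
tool_rot: [-0.516, 0.483, -0.484, 0.516]
ft_force: [0.1, -0.3, -0.2]
grip_width: 0.0373
```

```bash
python3 look.py d2
```

```text
6.2 [ 0.5859 -0.3079  0.1303] [[0.066, 0.001, 0.998], [-0.998, -0.001, 0.066], [0.001, -1.0, 0.001]] [ 0.1 -0.3 -0.2] 0.0373
```

View pics/d2.png

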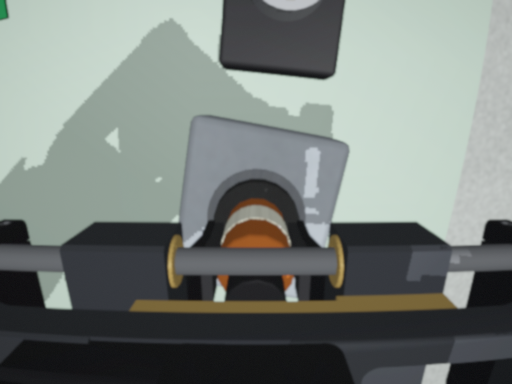

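{"fn": "carry_out", "kwargs": {"moves": [[0,0,0.3,0,0,0,0],[0,0,0.6,0,0,0,0],[0,0,0.9,0,0,0,0],[0,0,1.1,0,0,0,0],[0,0,1.2,0,0,0,0],[0,0,1.3,0,0,0,0],[0,0,1.3,0,0,0,0]]}}

```text
time: 6.95
position: [0.586, -0.3084, 0.1177]
tool_rot: [-0.516, 0.483, -0.484, 0.516]
ft_force: [0.1, 0.6, 6.5]
grip_width: 0.0375
```

{"fn": "carry_out", "kwargs": {"moves": [[0,0,0.1,0,0,0,0],[0,0,0.2,0,0,0,0],[0,0,0.3,0,0,0,0],[0,0,0.3,0,0,0,0],[0,0,0.3,0,0,0,0]]}}

```text
time: 7.45
position: [0.5862, -0.3084, 0.1174]
tool_rot: [-0.516, 0.482, -0.484, 0.516]
ft_force: [-2.7, 2.9, 17.5]
grip_width: 0.0372
```

{"fn": "carry_out", "kwargs": {"moves": [[0,0,0,0,0,0,0],[0,0,0,0,0,0,0],[0,0,0,0,0,0,0],[0,0,0,0,0,0,0],[0,0,0,0,0,0,0],[0,0,0,0,0,0,0],[0,0,0,0,0,0,0],[0,0,0,0,0,0,0],[0,0,0,0,0,0,0],[0,0,0,0,0,0,0],[0,0,0,0,0,0,0],[0,0,0,0,0,0,0]]}}

```text
time: 8.65
position: [0.5862, -0.3085, 0.1175]
tool_rot: [-0.516, 0.482, -0.484, 0.516]
ft_force: [-2.6, 2.4, 18.5]
grip_width: 0.0374
```

```bash
python3 look.py d3
```

```text
8.65 [ 0.5862 -0.3085  0.1175] [[0.066, 0.003, 0.998], [-0.998, -0.002, 0.066], [0.002, -1.0, 0.003]] [-2.6  2.4 18.5] 0.0374
```

View pics/d3.png

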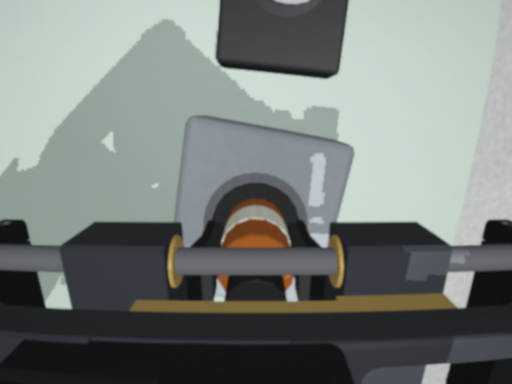

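{"fn": "carry_out", "kwargs": {"moves": [[0,0,-3,0,0,0,0],[0,0,-7,0,0,0,0],[0,0,-11,0,0,0,0],[0,-3,-13,0,0,0,0],[0,-7.5,-13,-1,0,0,0],[0,-12,-13,-2,0,0,0],[0,-17,-13,-3,0,0,0],[0,-22,-13,-4,0,0,0],[0,-27,-13,-5,0,0,0],[0,-32,-13,-5,0,0,0],[0,-37,-13,-6,0,0,0],[0,-42,-13,-6,0,0,0],[0,-47,-13,-6,0,0,0],[0,-51,-13,-6,0,0,0],[0,-53,-13,-6,0,0,0],[0,-54,-13,-6,0,0,0],[0,-54,-13,-6,0,0,0],[0,-54,-13,-6,0,0,0]]}}

```text
time: 10.5
position: [0.4899, 0.226, 0.2432]
tool_rot: [0.517, -0.483, 0.483, -0.516]
ft_force: [-0.2, 0.2, -0.3]
grip_width: 0.0371
```

```bash
python3 look.py e1
```

```text
10.5 [0.4899 0.226  0.2432] [[0.065, -0.001, 0.998], [-0.998, -0.001, 0.065], [0.001, -1.0, -0.001]] [-0.2  0.2 -0.3] 0.0371
```

View pics/e1.png

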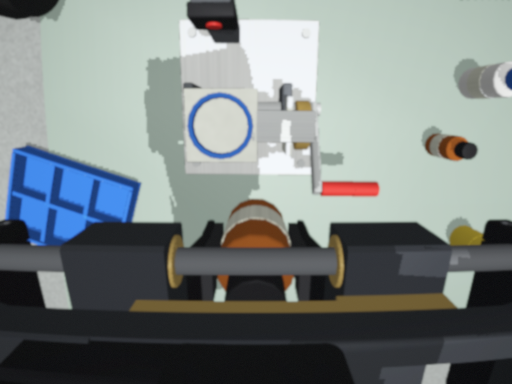

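```bash
python3 - <<'E'
from h import *
P=robot.camera_params("wrist");im=cv2.imread("pics/e1.png");T=np.load("pics/e1.npy")
Pt=robot.camera_params("top")
hsv=cv2.cvtColor(im,cv2.COLOR_BGR2HSV)
blue=(cv2.inRange(hsv,(100,120,60),(130,255,255))>0).astype(np.uint8);blue[:80]=0;blue[170:]=0;blue[:,:175]=0;blue[:,270:]=0
cs,_=cv2.findContours(blue,cv2.RETR_CCOMP,cv2.CHAIN_APPROX_NONE)
for c in cs:
    if len(c)>40:
        e=cv2.fitEllipse(c);print(np.round(e[0],1),np.round(e[1],1),plane(P,*e[0],.097,T).round(4),plane(P,*e[0],.087,T).round(4))
        # diameter
        (u,v),a,_=e;print(np.linalg.norm(plane(P,u-a[0]/2,v,.097,T)-plane(P,u+a[0]/2,v,.097,T)))
red=((cv2.inRange(hsv,(0,150,80),(6,255,255))|cv2.inRange(hsv,(170,150,80),(180,255,255)))>0)
b,l=blobs(red,(310,170,390,205),50)
for c,s in b:
    print(c,s,plane(P,*c,.09,T).round(4),plane(P,*c,.096,T).round(4))
    a,bb=plane(P,s[0],c[1],.092,T),plane(P,s[0]+s[2],c[1],.092,T);print(a,bb,np.linalg.norm(a-bb))
ct=(213.5,223.5);print("handle tri",tri([ray(P,*b[0][0],T),ray(Pt,*ct)]).round(4))
print("ring tri",tri([ray(P,220.5,126,T),ray(Pt,167.74,205.02)]).round(4))
g=im.min(2)
for p,q in [((182,20),(318,20)),((318,20),(317,174)),((185,173),(317,174))]:
    a,c=plane(P,*p,.008,T),plane(P,*q,.008,T);print(a.round(4),c.round(4),np.linalg.norm(a-c).round(4),np.arctan2(*(c-a)[1::-1]).round(3))
E
```

```text
[219.8 125.2] [61.9 63.9] [0.5476 0.2627 0.097 ] [0.5472 0.2639 0.087 ]
0.05768767680693161
[220.3 125.1] [56.7 58.3] [0.5477 0.2623 0.097 ] [0.5473 0.2634 0.087 ]
0.052792298756360004
[349.75       188.52727273] [322 183  56  12 660] [0.4937 0.1307 0.09  ] [0.4951 0.1327 0.096 ]
[0.49230718 0.15938216 0.092     ] [0.49607242 0.10242949 0.092     ] 0.05707700199632283
handle tri [0.494  0.1318 0.0928]
ring tri [0.5467 0.2624 0.0971]
[0.6607 0.3215 0.008 ] [0.6707 0.1657 0.008 ] 0.1561 -1.507
[0.6707 0.1657 0.008 ] [0.491  0.1474 0.008 ] 0.1806 -3.04
[0.4814 0.315  0.008 ] [0.491  0.1474 0.008 ] 0.1679 -1.513
```

```bash
python3 - <<'E'
from h import *
P=robot.camera_params("wrist");M=P['mount'];im=cv2.imread("pics/e1.png")
hsv=cv2.cvtColor(im,cv2.COLOR_BGR2HSV)
m=cv2.inRange(hsv,(3,110,40),(16,255,255))>0
ys,xs=np.nonzero(m[190:225,215:300]);print("foot top row",ys.min()+190, "xs at 206",[f(xs[ys==16])+215 for f in (np.min,np.max)])
for dz in (-.004,-.002,0,.002,.004):
    pts=[proj(P,np.array([.019*np.sin(a),h,.019*np.cos(a)+dz]),M) for h in (.0515,) for a in np.linspace(-1.5,1.5,61)]
    v=np.array(pts);print(dz,v[:,1].min().round(1), "x-mid", v[30].round(1))
E
```

```text
foot top row 200 xs at 206 [np.int64(238), np.int64(273)]
-0.004 200.6 x-mid [255.4 200.6]
-0.002 197.6 x-mid [255.4 197.6]
0 194.7 x-mid [255.4 194.7]
0.002 191.7 x-mid [255.4 191.7]
0.004 188.8 x-mid [255.4 188.8]
```

{"fn": "carry_out", "kwargs": {"moves": [[0,-1.5,0,3,0,0,0],[0,-3.3,0,6.2,0,0,0],[0,-3.3,2,6.2,0,0,0],[0,-3.3,4,6.2,0,0,0],[0,-3.3,6,6.2,0,0,0],[0,-3.3,7,6.2,0,0,0],[0,-3.3,7,6.2,0,0,0],[0,-3.3,7,6.2,0,0,0]]}}

```text
time: 11.35
position: [0.5503, 0.2633, 0.174]
tool_rot: [-0.516, 0.483, -0.484, 0.516]
ft_force: [0.6, 0.5, -1.8]
grip_width: 0.0374
```

```bash
python3 look.py e2; python3 - <<'E'
from rig import robot;import cv2,numpy as np
s=robot.camera("scene")[:,:,::-1];t=robot.camera("top")[:,:,::-1]
cv2.imwrite("pics/e2s.png",np.hstack([cv2.resize(s[140:280,290:430],(390,390),interpolation=cv2.INTER_CUBIC),cv2.resize(t[145:245,130:230],(390,390))]))
E
```

```text
11.35 [0.5503 0.2633 0.174 ] [[0.065, 0.001, 0.998], [-0.998, 0.0, 0.065], [-0.0, -1.0, 0.001]] [ 0.6  0.5 -1.8] 0.0374
```

View pics/e2.png

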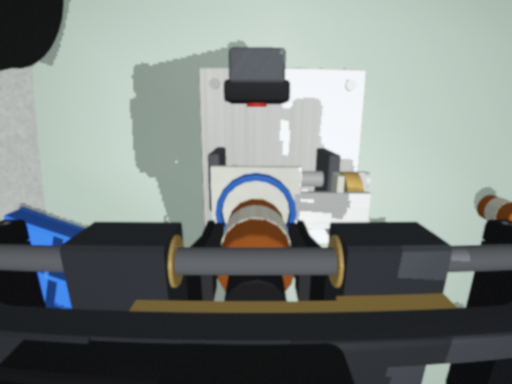

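View pics/e2s.png

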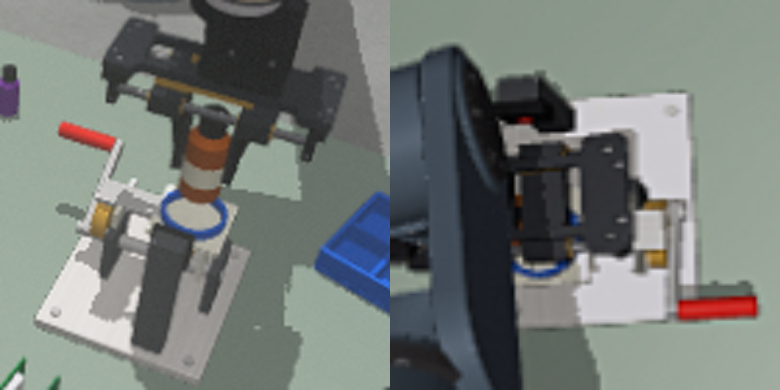

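```bash
python3 - <<'E'
from h import *
P=robot.camera_params("wrist");Ps=robot.camera_params("scene");o=robot.get_obs();p=o['position'];Rm=R.from_quat(o['tool_rot']).as_matrix();print(p,o['time'])
s=robot.camera("scene")[:,:,::-1].copy();cv2.imwrite("pics/e3s.png",s)
hsv=cv2.cvtColor(s,cv2.COLOR_BGR2HSV)
m=cv2.inRange(hsv,(3,110,40),(16,255,255))>0
b,l=blobs(m,(345,175,385,220),5)
for c,st in b: print(c.round(1),st)
for i,row in enumerate(range(186,214)):
    xs=np.nonzero(m[row,345:385])[0]
    if len(xs)>3: print(row,xs.min()+345,xs.max()+345,end='; ')
print()
for dz in (-.004,-.002,0,.002):
    ax=[proj(Ps,p+Rm@np.array([0,h,dz])) for h in (.0515,.045,-.005)]
    pts=np.array([proj(Ps,p+Rm@np.array([.019*np.sin(a),.0515,.019*np.cos(a)+dz])) for a in np.linspace(0,6.28,80)])
    print(dz,np.round(ax,1).tolist(),"foot bbox",pts.min(0).round(1),pts.max(0).round(1))
# ring in wrist e2
im=cv2.imread("pics/e2.png");T=np.load("pics/e2.npy");h=cv2.cvtColor(im,cv2.COLOR_BGR2HSV)
m=cv2.inRange(h,(100,120,60),(130,255,255))>0
ys,xs=np.nonzero(m[165:215,205:305]);ys+=165;xs+=205
k=xs[ys==ys.min()];print("ring far edge",ys.min(),k.mean(),plane(P,k.mean(),ys.min(),.097,T))
for r in (200,206): print(r,xs[ys==r].min(),xs[ys==r].max())
E
```

```text
[0.55055649 0.26398663 0.17484232] 11.5
[364.1 193.7] [357 186  16  15 169]
[361.2 209.1] [355 205  14   8  60]
187 358 371; 188 358 371; 189 358 372; 190 358 372; 191 358 372; 192 358 371; 193 357 371; 194 357 371; 195 357 371; 196 357 371; 197 358 370; 198 358 370; 199 360 369; 200 362 368; 207 355 368; 208 355 368; 209 356 368; 210 357 367; 211 358 366; 212 360 363; 
-0.004 [[360.7, 206.4], [361.1, 204.4], [364.5, 189.2]] foot bbox [353.1 201.4] [368.3 211.5]
-0.002 [[360.5, 206.8], [360.9, 204.9], [364.2, 189.6]] foot bbox [352.9 201.8] [368.1 212. ]
0 [[360.3, 207.3], [360.7, 205.4], [364.0, 190.1]] foot bbox [352.7 202.3] [367.9 212.5]
0.002 [[360.0, 207.8], [360.5, 205.9], [363.8, 190.6]] foot bbox [352.4 202.8] [367.7 213. ]
ring far edge 174 255.5 [0.57802013 0.26502896 0.097     ]
200 219 292
206 217 294
```

{"fn": "carry_out", "kwargs": {"moves": [[0,0,1,0,0,0,0],[0,0,1.8,0,0,0,0],[0,0,2.5,0,0,0,0],[0,0,3,0,0,0,0],[0,0,3.3,0,0,0,0],[0,0,3.4,0,0,0,0],[0,0,3.4,0,0,0,0]]}}

```text
time: 12.25
position: [0.5497, 0.264, 0.1394]
tool_rot: [0.516, -0.483, 0.483, -0.516]
ft_force: [0.3, 0.3, -1.4]
grip_width: 0.0371
```

```bash
python3 look.py f1; python3 - <<'E'
from rig import robot;import cv2,numpy as np
s=robot.camera("scene")[:,:,::-1]
cv2.imwrite("pics/f1s.png",np.hstack([cv2.resize(s[150:270,300:420],(390,390),interpolation=cv2.INTER_CUBIC),cv2.resize(cv2.imread("pics/f1.png")[100:300,155:355],(390,390))]))
E
```

```text
12.25 [0.5497 0.264  0.1394] [[0.066, -0.0, 0.998], [-0.998, -0.0, 0.066], [-0.0, -1.0, -0.0]] [ 0.3  0.3 -1.4] 0.0371
```

View pics/f1s.png

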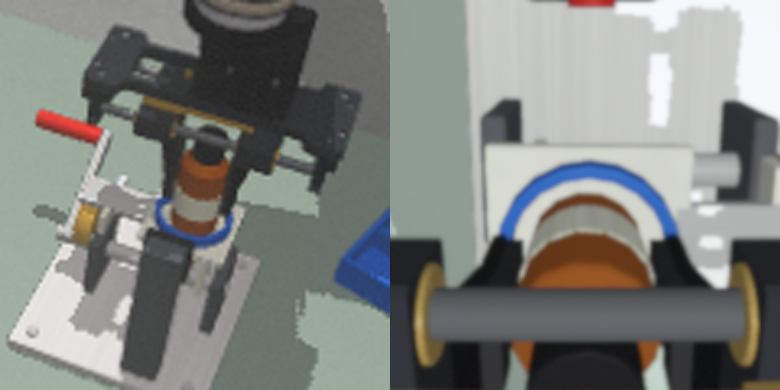

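{"fn": "carry_out", "kwargs": {"moves": [[0,0,0.1,0,0,0,0],[0,0,0.15,0,0,0,0],[0,0,0.15,0,0,0,0]]}}

```text
time: 12.65
position: [0.5499, 0.264, 0.1385]
tool_rot: [-0.516, 0.483, -0.483, 0.516]
ft_force: [-1.1, -0.2, 1.2]
grip_width: 0.0373
```

{"fn": "carry_out", "kwargs": {"moves": [[0.5,0,0.15,0,0,0,0],[0.6,0,0.15,0,0,0,0],[0.75,0,0.15,0,0,0,0],[0.75,0,0.15,0,0,0,0],[0.75,0,0.15,0,0,0,0],[0.75,0,0.15,0,0,0,0]]}}

```text
time: 13.25
position: [0.5497, 0.264, 0.1365]
tool_rot: [0.516, -0.483, 0.483, -0.516]
ft_force: [-1.0, -0.1, -0.9]
grip_width: 0.0647
```

```bash
python3 look.py g1; python3 - <<'E'
from rig import robot;import cv2,numpy as np
s=robot.camera("scene")[:,:,::-1]
cv2.imwrite("pics/g1s.png",np.hstack([cv2.resize(s[150:270,300:420],(390,390),interpolation=cv2.INTER_CUBIC),cv2.resize(cv2.imread("pics/g1.png")[100:300,155:355],(390,390))]))
E
```

```text
13.25 [0.5497 0.264  0.1365] [[0.066, -0.0, 0.998], [-0.998, -0.0, 0.066], [0.0, -1.0, -0.0]] [-1.  -0.1 -0.9] 0.0647
```

View pics/g1s.png

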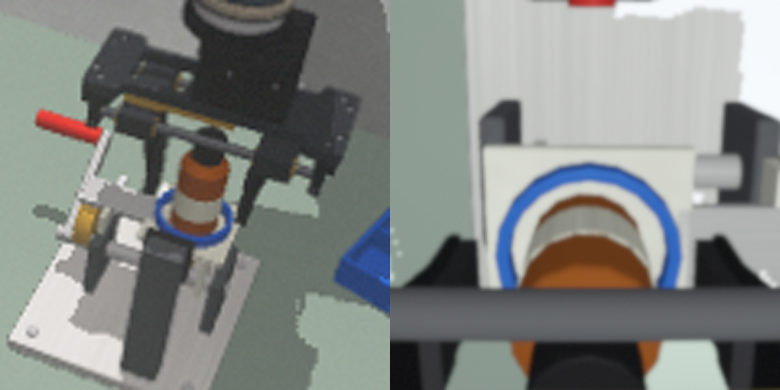

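{"fn": "carry_out", "kwargs": {"moves": [[0.75,0,-1,0,0,0,0],[0.75,0,-3,0,0,0,0],[0.75,0,-6,0,0,0,0],[0.75,0,-9,0,0,0,0],[0.75,0,-12,0,0,0,0],[0.75,0,-12,0,0,0,0],[0.75,0,-12,0,0,0,0]]}}

```text
time: 14.05
position: [0.5499, 0.264, 0.2578]
tool_rot: [-0.516, 0.483, -0.484, 0.517]
ft_force: [-1.0, -0.4, -0.8]
grip_width: 0.0647
```

```bash
python3 look.py g2; python3 - <<'E'
from h import *
print(robot.get_obs()['q'].round(3))
P=robot.camera_params("wrist");im=cv2.imread("pics/g2.png");T=np.load("pics/g2.npy");
# cam still down? compare bottle cap
hsv=cv2.cvtColor(im,cv2.COLOR_BGR2HSV)
E
```

```text
14.05 [0.5499 0.264  0.2578] [[0.066, 0.002, 0.998], [-0.998, 0.001, 0.066], [-0.0, -1.0, 0.002]] [-1.  -0.4 -0.8] 0.0647
[ 0.265  0.497  1.464 -0.     1.182  1.77 ]
```

View pics/g2.png

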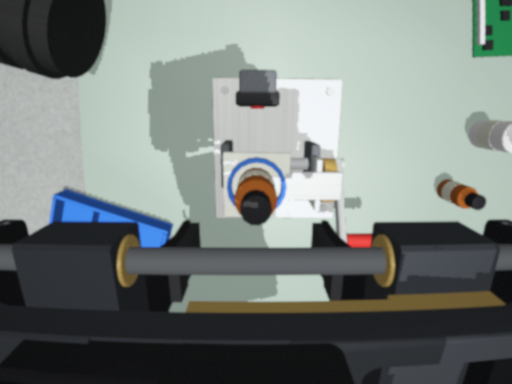

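{"fn": "carry_out", "kwargs": {"moves": [[0.6,1.5,0,-1,0,-0.14,0],[0.6,3,0,-2,0,-0.28,0],[0.6,4.5,0,-3,0,-0.42,0],[0.6,6,0,-4,0,-0.56,0],[0.6,7.5,0,-5,0,-0.7,0],[0.6,9,0,-6,0,-0.84,0],[0.6,10.5,0,-6.4,0,-0.98,0],[0.6,12,0,-6.4,0,-1.12,0],[0.6,13.1,0,-6.4,0,-1.26,0],[0.6,13.1,0,-6.4,0,-1.4,0],[0.6,13.1,0,-6.4,0,-1.5,0],[0.6,13.1,0,-6.4,0,-1.571,0],[0.6,13.1,0,-6.4,0,-1.571,0],[0.6,13.1,0,-6.4,0,-1.571,0]], "force": 20}}

```text
time: 15.5
position: [0.4938, 0.129, 0.2556]
tool_rot: [-0.707, -0.022, 0.024, 0.707]
ft_force: [-0.0, 0.2, 0.4]
grip_width: 0.0521
```

```bash
python3 look.py h1
```

```text
15.5 [0.4938 0.129  0.2556] [[0.998, -0.002, -0.064], [0.064, -0.0, 0.998], [-0.002, -1.0, 0.0]] [-0.   0.2  0.4] 0.0521
```

View pics/h1.png

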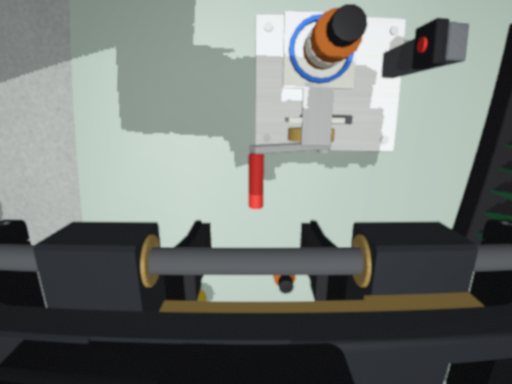

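```bash
python3 - <<'E'
from h import *
P=robot.camera_params("wrist");im=cv2.imread("pics/h1.png");T=np.load("pics/h1.npy")
hsv=cv2.cvtColor(im,cv2.COLOR_BGR2HSV)
red=((cv2.inRange(hsv,(0,150,80),(6,255,255))|cv2.inRange(hsv,(170,150,80),(180,255,255)))>0)
b,l=blobs(red,(240,145,275,215),50)
for c,s in b:
    print(c.round(1),s,plane(P,*c,.094,T).round(4))
    print(plane(P,c[0],s[1],.094,T).round(4),plane(P,c[0],s[1]+s[3],.094,T).round(4))
p=robot.get_obs()['position'];print(p)
E
```

```text
[255.7 180.2] [250 154  13  54 659] [0.4937 0.1333 0.094 ]
[0.4919 0.16   0.094 ] [0.4956 0.1035 0.094 ]
[0.493907   0.12901547 0.25574703]
```

{"fn": "carry_out", "kwargs": {"moves": [[0.6,0,4,0,0,0,0],[0.6,0,8,0,0,0,0],[0.6,0,11,0,0,0,0],[0.6,0,13,0,0,0,0],[0.6,0,14.5,0,0,0,0],[0.6,0,15.5,0,0,0,0],[0.6,0,15.9,0,0,0,0],[0.6,0,15.9,0,0,0,0],[0.6,0,15.9,0,0,0,0]]}}

```text
time: 16.45
position: [0.495, 0.1291, 0.0981]
tool_rot: [-0.707, -0.024, 0.023, 0.707]
ft_force: [-0.3, -1.0, 0.1]
grip_width: 0.0521
```

```bash
python3 look.py h2; python3 - <<'E'
from rig import robot;import cv2,numpy as np
s=robot.camera("scene")[:,:,::-1]
cv2.imwrite("pics/h2s.png",np.hstack([cv2.resize(s[130:270,280:420],(390,390),interpolation=cv2.INTER_CUBIC),cv2.resize(cv2.imread("pics/h2.png"),(400,390))]))
E
```

```text
16.45 [0.495  0.1291 0.0981] [[0.998, 0.001, -0.066], [0.066, 0.0, 0.998], [0.001, -1.0, -0.0]] [-0.3 -1.   0.1] 0.0521
```

View pics/h2s.png

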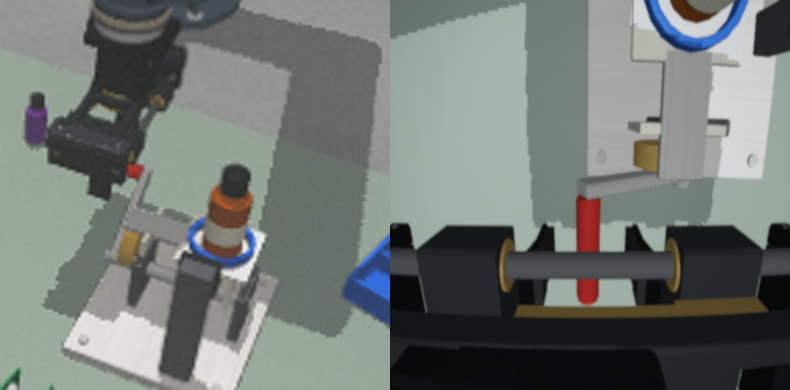

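Bottle stands centred in the ring and the handle sits between the fingers. Closing on the bar.

{"fn": "carry_out", "kwargs": {"moves": [[0,0,0.2,0,0,0,0],[0,0,0.2,0,0,0,0],[0,0,0.2,0,0,0,0],[0,0,0.2,0,0,0,0],[0,0,0.2,0,0,0,0],[0,0,0.2,0,0,0,0],[0,0,0.2,0,0,0,0]]}}

```text
time: 17.25
position: [0.4937, 0.129, 0.0955]
tool_rot: [0.707, 0.023, -0.024, -0.707]
ft_force: [-1.1, -0.6, 1.9]
grip_width: 0.0154
```

{"fn": "carry_out", "kwargs": {"moves": [[0,0.08,-0.14,0,0,0,0],[0,0.25,-0.4,0,0,0,0],[0,0.42,-0.66,0,0,0,0],[0,0.65,-0.98,0,0,0,0],[0,0.9,-1.29,0,0,0,0],[0,1.16,-1.58,0,0,0,0],[0,1.43,-1.86,0,0,0,0],[0,1.71,-2.14,0,0,0,0],[0,2.01,-2.39,0,0,0,0],[0,2.32,-2.64,0,0,0,0],[0,2.63,-2.87,0,0,0,0],[0,2.96,-3.09,0,0,0,0],[0,3.29,-3.29,0,0,0,0],[0,3.29,-3.29,0,0,0,0]]}}

```text
time: 18.65
position: [0.5226, 0.1307, 0.1292]
tool_rot: [0.707, 0.02, -0.027, -0.706]
ft_force: [-11.0, -3.3, 7.8]
grip_width: 0.0155
```

```bash
python3 look.py i1; python3 - <<'E'
from rig import robot;import cv2,numpy as np
s=robot.camera("scene")[:,:,::-1]
cv2.imwrite("pics/i1s.png",np.hstack([cv2.resize(s[130:270,280:420],(390,390),interpolation=cv2.INTER_CUBIC),cv2.resize(cv2.imread("pics/i1.png"),(400,390))]))
E
```

```text
18.65 [0.5226 0.1307 0.1292] [[0.998, -0.011, -0.067], [0.067, -0.002, 0.998], [-0.011, -1.0, -0.001]] [-11.   -3.3   7.8] 0.0155
```

View pics/i1s.png

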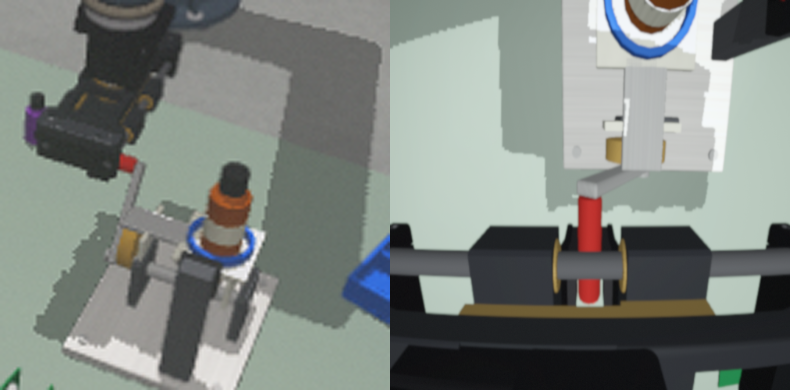

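{"fn": "carry_out", "kwargs": {"moves": [[0,0.2,-0.12,0,0,0,0],[0,0.41,-0.23,0,0,0,0],[0,0.84,-0.43,0,0,0,0],[0,1.28,-0.61,0,0,0,0],[0,1.72,-0.77,0,0,0,0],[0,2.17,-0.9,0,0,0,0],[0,2.63,-1.01,0,0,0,0],[0,3.09,-1.1,0,0,0,0],[0,3.56,-1.16,0,0,0,0],[0,4.03,-1.19,0,0,0,0],[0,4.3,-1.2,0,0,0,0],[0,4.5,-1.2,0,0,0,0],[0,4.5,-1.2,0,0,0,0],[0,4.5,-1.2,0,0,0,0]], "force": 10}}

```text
time: 20.15
position: [0.5733, 0.134, 0.1417]
tool_rot: [0.707, 0.024, -0.022, -0.707]
ft_force: [-3.2, -2.1, 6.2]
grip_width: 0.0156
```

```bash
python3 look.py i2; python3 - <<'E'
from rig import robot;import cv2,numpy as np
s=robot.camera("scene")[:,:,::-1];cv2.imwrite("pics/i2full.png",s)
cv2.imwrite("pics/i2s.png",np.hstack([cv2.resize(s[130:270,280:420],(390,390),interpolation=cv2.INTER_CUBIC),cv2.resize(cv2.imread("pics/i2.png"),(400,390))]))
E
```

```text
20.15 [0.5733 0.134  0.1417] [[0.998, 0.003, -0.066], [0.066, -0.0, 0.998], [0.003, -1.0, -0.001]] [-3.2 -2.1  6.2] 0.0156
```

View pics/i2s.png

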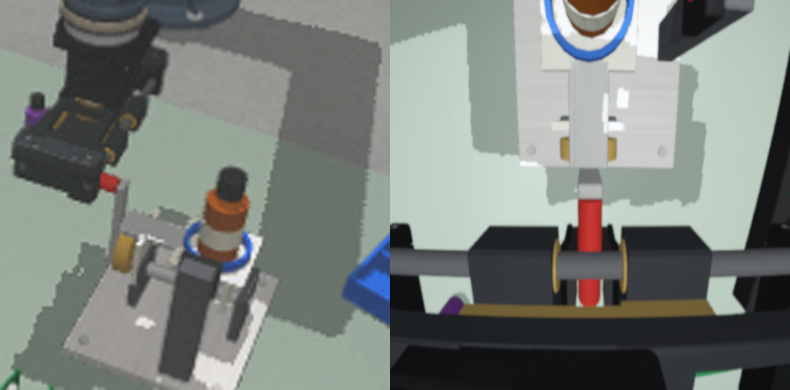

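```bash
python3 - <<'E'
from h import *
P=robot.camera_params("wrist");im=cv2.imread("pics/i2.png");T=np.load("pics/i2.npy")
Pt=robot.camera_params("top");t=robot.camera("top")[:,:,::-1].copy();cv2.imwrite("pics/j_t.png",t)
hsv=cv2.cvtColor(im,cv2.COLOR_BGR2HSV)
red=((cv2.inRange(hsv,(0,150,80),(6,255,255))|cv2.inRange(hsv,(170,150,80),(180,255,255)))>0)
b,l=blobs(red,(360,190,400,230),20);b2,_=blobs(red,(230,180,280,230),50)
for c,s in b2: print("handle",c.round(1),s,plane(P,*c,.14,T).round(4))
h=cv2.cvtColor(t,cv2.COLOR_BGR2HSV);m=(cv2.inRange(h,(100,120,60),(130,255,255))>0).astype(np.uint8)
ys,xs=np.nonzero(m[180:230,145:195]);print(len(xs))
if len(xs)>20:
    e=cv2.fitEllipse(np.c_[xs+145,ys+180].astype(np.float32).reshape(-1,1,2));print("ring",e,plane(Pt,*e[0],.105).round(4))
    b,_=blobs(t.max(2)<70,(155,185,185,220))
    for c,s in b: print("cap",c,s,plane(Pt,*c,.187).round(4))
o=robot.get_obs();print(o['time'],o['position'],o['ft_force'],np.abs(o['joint_velocities']).max())
cv2.imwrite("pics/j_tc.png",cv2.resize(t[150:250,130:230],(500,500),interpolation=cv2.INTER_CUBIC))
E
```

```text
handle [255.6 213.3] [240 197  32  33 954] [0.5721 0.1569 0.14  ]
10
20.3 [0.57328171 0.13395062 0.14166244] [-3.95821095 -2.92578271  6.32133171] 0.0016836617416708902
```

View pics/j_tc.png

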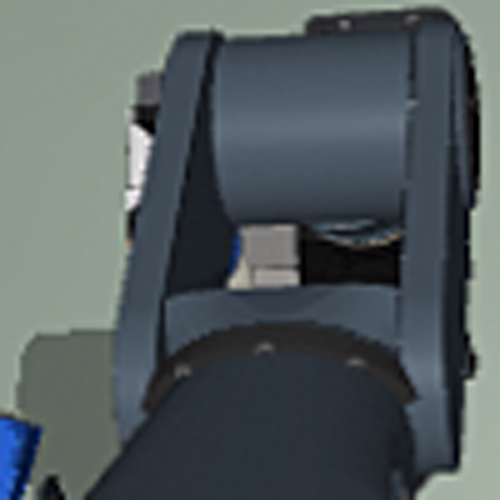

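View pics/i2full.png

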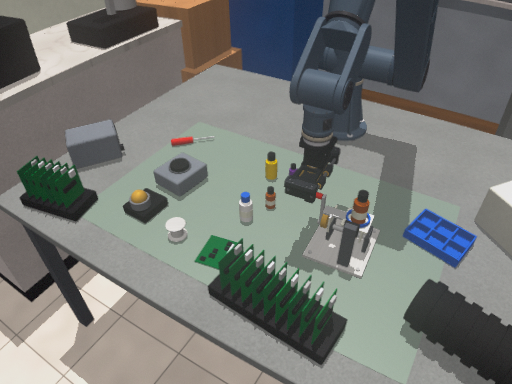

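```bash
python3 -c "
from rig import robot
print(robot.hand_in());print(robot.get_obs()['time'])"
```

```text
the job is handed in; nothing more can be done
None
the job is handed in; nothing more can be done
```

I finished all the steps and handed the job in at about 20 s of the 61 s allowed. The interface gave no verdict.

- **Bottle choice:** I took the larger amber bottle. The smaller amber, yellow, purple and white bottles stayed where they were, and the last scene picture shows no bystander visibly moved.
- **Stirring:** I pressed the bottle upright onto the pad's hard stop. The wrist read about 18 N, well above the pad's 8 N spring force, for about 1.2 s.
- **Placing:** I stood the bottle in the blue ring with the fingers on its y sides and let go. Pictures before and after release show it upright and centred to within about 2 mm.
- **Lever:** I gripped the red handle and swung it along its arc. At the end the handle lay within about 1 mm of being directly above the pivot (roughly 0.01 rad). The arm was at rest and holding it, with about 4 N against the handle's pull.

**Checks that disagreed or failed:**
- The scene camera placed the ring about 4–5 mm from where the top and wrist cameras put it, so I used those two.
- Halfway through the swing the side force reached 11 N because the bar was rubbing in the jaws. I lowered the grip from 20 N to 10 N.
- The arm hid the ring from the top camera at the end. I confirmed the bottle's final position only by eye, from the scene and wrist pictures.

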